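# Turn the mending carousel to the plum thread

### The arm

A 7-joint arm with a two-finger parallel gripper is mounted at the origin on a cart in front of the work surface, level with it; the furniture and walls round the work are solid. World frame = base frame: x ahead of the robot, y to its left, z up, the work surface at z = 0. Lengths are in m, angles in rad, forces in N, time in s.
With the tool pointing down it reaches from about 0.425 to 0.875 m from the base axis. Payload 4.7 kg.
Tool frame: the origin (TCP) lies midway between the tips of the shut fingers; the grasp point (between the pads) lies 19 mm behind it (env.pinch_z is the distance from the TCP to the grasp point, in m); z points along the fingers, x is the direction in which the jaws open and shut, and the axes are right-handed (so a half turn about z gives the same grasp; the last joint's range is limited). The gripper opens to 87 mm and grips with 3 to 60 N. Pads are 19 mm wide; open, the fingers measure 117 mm over their backs; the gripper's body (75 mm by 190 mm) begins 51 mm behind the grasp point.
Start: joints at [1.206, 0.321, -0.07, 1.45, 0.023, 1.371, -0.057], TCP at [0.24, -0.604, 0.223] pointing down, gripper open.
Joint ranges: [-2.86, 2.86], [-0.3, 2.09], [-1.38, 1.24], [0.06, 2.45], [-1.56, 4.7], [0.09, 2.05], [-2.69, 2.69]. Speed limits (rad/s): [2.57, 2.57, 3.14, 3.14, 3.14, 3.14, 3.14].

### API

Orientations are given as a unit quaternion [w, x, y, z].
In Python, from station import env gives the robot as it stands. The module is installed in compiled form; this text tells all that it offers.
- The arm moves only by the tool send_rows, never from a script. Its argument "rows" is a list that holds one entry, the list of rows, each a list of 7 numbers: the shift along the tool's x, y, z in m, then the turn, a rotation vector about the tool's x, y, z in rad, then the closure in counts, from 0 (fully open) to 255 (shut). In form: [[[dx, dy, dz, ax, ay, az, grip], ...]]. A call has 1 to 5 rows; each row is the pose to reach, as a shift and turn from the pose commanded when the call began, along the tool's axes at that moment; what a row does not reach only later rows make up. A row lasts 1/8 s, in which the tool goes at most 62.5 mm and 10.7 degrees, less where a joint would pass 70% of its speed; a pose out of reach is approached as far as the arm can. A call with a gripper value outside its range is refused whole. The fingers move at their own pace and stop on an object; "force" is the grip in N (left out, the last holds). Time passes only in rows, so rows that repeat a pose let the fingers close. It gives the time, the measured TCP pose, the force and the opening at its end, in the units of the state.
- env.get_state(): the state, without advancing time (a new reading comes with each control period).
- env.get_image(name): name is "scene" or "top" or "wrist"; returns a dict with "frame" (400x640x3 uint8, red, green, blue), "fx", "fy", "cx", "cy" (pixels), "k1" (the pictures are not rectified: a ray, as slopes to the right and down, at radius r is drawn at 1 + k1 r^2 times it, then the intrinsics apply), "position" and "rotation" of the camera in the world; the wrist camera has in their place "tool_from_camera" (4x4, takes a point from camera to tool coordinates, whose origin is the TCP and whose axes are the tool frame's). Camera axes: x right, y down, z forward; pixel columns grow to the right and rows downward; lengths in m; the calibration is good to about 2 mm. A picture is of the moment at which its call begins: read the wrist's pose just before it. There is no depth.
- env.finish_job(): hands the job in, once; it reports no verdict.
Trained networks look in a picture, given as the dict that the camera call returned (one of the last four; its "shot" number tells which), for a name from the list of things; names that differ only in an ending like _2 or _b are one class to them, and where a whole thing is asked for, a point or a joint stands for the part that bears it (a point fixed in the world has none). Each returns a list of dicts, best first, with "p" (0 to 1); they miss things now and then, are a little off and sometimes report something else, mostly with a low value. They report only what shows in the picture. A call takes as long as a camera call. They do not tell look-alikes from the thing itself.
- env.masks_of(picture, label): "mask" (400x640 bool, what is visible of it) and "location" ([column, row] in pixels, amid what is visible of it).
- env.mark_of(picture, label): "location" ([column, row] in pixels: a listed point, or the origin of a listed thing).
The state is a dict: "clock": time; "qpos": joint angles; "joint_vel": joint speeds; "joint_torque": joint torques, N m; "tool_pos": TCP position; "ee_rot": TCP orientation; "wrist_force": force on the tool from outside, world axes, zero at the start; "ft_torque": the same for the moment, N m; "grip_width": opening from 0.0 (shut) to 1.0 (fully open).
Only numpy, scipy, OpenCV 4.12 (cv2) and the standard library are available. Lean on these libraries where they do the work, as an engineer would, in place of code of your own. Each camera call takes 0.05 s, during which the arm holds its last target.

### The job

Turn the round wooden carousel by pushing the pegs on its rim with the fingertips until the plum thread spool stands at the front, right behind the red arrow on the stand, then take the hand away. Grasp nothing: do not touch or lift the spools, cup and jar on the tray, which must stay standing on their pads, and leave everything else on the counter where it is.

Things in the scene. Friction and masses are not known exactly. Their poses are not given: they have to be found in the camera images.
- stand: White fixed stand of the turntable. Origin: on the turning axis, at counter height; z up. Its -x axis is the stand's front: a white tongue 50 mm wide, 10 mm high runs that way from under the tray to 185 mm from the axis and carries a flat red arrow on its middle line, pointing at the tray.
- tray_mid (a point): Point on the turning axis at the tray's top face, 30 mm above the counter. Round light-wood tray, 270 mm in diameter, 14 mm thick; dark knob at its centre (29 mm high, 34 mm wide), four cork pads (64 mm wide, 2 mm thick, centres 72 mm from the axis, 90 degrees apart). It turns either way, several turns, with light friction (about 1 N at the rim), and stays where it is left.
- peg0 (a point): Centre of the top end of finger peg 0, 80 mm above the counter: dark-wood upright peg on the tray's rim, 14 mm in diameter, 50 mm tall, 126 mm from the axis, halfway between two cork pads. It is fixed to the tray; pushing it sideways turns the tray. Pegs 0, 1, 2, 3 stand 90 degrees apart, counterclockwise seen from above.
- peg1 (a point): Centre of the top end of finger peg 1, 80 mm above the counter: dark-wood upright peg on the tray's rim, 14 mm in diameter, 50 mm tall, 126 mm from the axis, halfway between two cork pads. It is fixed to the tray; pushing it sideways turns the tray. Pegs 0, 1, 2, 3 stand 90 degrees apart, counterclockwise seen from above.
- peg2 (a point): Centre of the top end of finger peg 2, 80 mm above the counter: dark-wood upright peg on the tray's rim, 14 mm in diameter, 50 mm tall, 126 mm from the axis, halfway between two cork pads. It is fixed to the tray; pushing it sideways turns the tray. Pegs 0, 1, 2, 3 stand 90 degrees apart, counterclockwise seen from above.
- peg3 (a point): Centre of the top end of finger peg 3, 80 mm above the counter: dark-wood upright peg on the tray's rim, 14 mm in diameter, 50 mm tall, 126 mm from the axis, halfway between two cork pads. It is fixed to the tray; pushing it sideways turns the tray. Pegs 0, 1, 2, 3 stand 90 degrees apart, counterclockwise seen from above.
- plum: Spool of plum (dark purple) thread with white ends, 29 mm in diameter, 50 mm tall, standing loose on a cork pad of the tray (which pad varies). Origin: centre of its underside, 32 mm above the counter; z up.
- white: Spool of white thread with wooden ends, 29 mm in diameter, 45 mm tall, standing loose on a cork pad of the tray (which pad varies). Origin: centre of its underside, 32 mm above the counter; z up.
- cup: Blue dosing cup, 59 mm wide, 52 mm tall, standing loose on a cork pad of the tray (which pad varies). Origin: centre of its underside, 32 mm above the counter; z up.
- jar: Clear jar of coloured buttons with a white lid, 60 mm in diameter, 85 mm tall, standing loose on a cork pad of the tray (which pad varies). Origin: centre of its underside, 32 mm above the counter; z up.
- wax_pot: Bystander: round pot with a light-brown lid, 91 mm wide, 53 mm tall. Origin: centre of its underside.
- scrub_brush: Bystander: grey scrubbing brush, 30 x 85 x 55 mm. Origin: centre of its underside.
- clothes_peg: Bystander: green clothes peg lying flat, 15 x 72 x 12 mm. Origin: centre of its underside.
- lint_roller: Bystander: lint roller with blue handle, lying, 72 x 214 x 49 mm. Origin: centre of its underside.
Mind the look-alikes: they are no part of the job. There is more than one size of the cup; the one meant has the size given above.

How it is judged:
By the outcome, as a careful person would: the job done as asked, in the order asked, and still so for the second after the job is handed in, with the robot touching nothing.
It also fails if it takes over 64 s, if anything falls off the work surface, if the arm or the gripper's body presses on something with over 40 N, if the wrist force passes 120 N, or if a joint passes its speed limit or range.

## Working session

There is one attempt and no reset: what is moved stays moved. The work goes in short steps, Python scripts to look and compute and a tool call to move; the robot and the scene stay as the last step left them, time stands still between calls to the robot, and variables do not carry over. Pictures are saved under pics/ and viewed, and the job is handed in when it is done.

Besides the shell and the picture viewer there is one more tool, called as name(argument=value, ...), one argument or row to a line, values as JSON. send_rows: Moves the arm, as the interface text tells. Its arguments: {"type":"object","properties":{"rows":{"type":"array"},"force":{"type":"number"}},"required":["rows"]}

```bash
mkdir -p pics; ls; cat > h.py <<'E'
import numpy as np, cv2
from station import env
def save(p,n): cv2.imwrite(f'pics/{n}.png',p['frame'][:,:,::-1])
def ray(p,uv,cam=None):
    x=(uv[0]-p['cx'])/p['fx'];y=(uv[1]-p['cy'])/p['fy']
    rd=np.hypot(x,y);r=rd
    for _ in range(30): r=rd/(1+p['k1']*r*r)
    s=r/rd if rd>0 else 1
    R=np.array(p['rotation']);
    if R.shape!=(3,3):
        from scipy.spatial.transform import Rotation as Q
        R=Q.from_quat([R[1],R[2],R[3],R[0]]).as_matrix()
    return np.array(p['position']),R@np.array([x*s,y*s,1])
def atz(p,uv,z):
    o,d=ray(p,uv); return o+d*(z-o[2])/d[2]
E
python3 - <<'E'
from h import *
s=env.get_state();print(s)
for c in ['top','scene']:
    p=env.get_image(c);save(p,c+'0')
    print(c,p['position'],p['rotation'])
    for n,z in [('tray_mid',.03),('stand',0),('peg0',.08),('peg1',.08),('peg2',.08),('peg3',.08),('plum',.032),('white',.032),('cup',.032),('jar',.032),('wax_pot',0),('scrub_brush',0),('lint_roller',0),('clothes_peg',0)]:
        for m in env.mark_of(p,n)[:4]:
            print(n,round(m['p'],2),np.round(m['location'],0),np.round(atz(p,m['location'],z),3))
E
```

```text
pics
{'clock': 0.0, 'qpos': array([ 1.20610395,  0.32182308, -0.07008233,  1.45163689,  0.02264029,
        1.37081693, -0.05689589]), 'joint_vel': array([ 8.21859009e-04,  1.62526716e-03, -2.47117546e-05,  1.52960148e-03,
       -6.00832969e-04, -9.90045592e-04,  9.60450056e-04]), 'joint_torque': array([ 2.04878597e-04, -4.91291034e+01, -4.03916622e-01, -3.12524307e+01,
       -6.41044183e-02,  4.38024988e-02,  1.55688845e-04]), 'tool_pos': array([ 0.24010683, -0.60344232,  0.2214806 ]), 'ee_rot': array([-4.74126158e-04,  8.27597208e-01, -5.61321620e-01, -8.21788805e-04]), 'wrist_force': array([-0.62430164, -0.73841146,  0.13708109]), 'ft_torque': array([ 0.00989405, -0.00077307,  0.01292711]), 'grip_width': 0.9994989736840176}
top [0.18277213 0.04508122 2.38414084] [ 0.06033222 -0.69868386  0.71057925 -0.05725401]
tray_mid 0.58 [337. 192.] [0.587 0.009 0.03 ]
stand 0.33 [445. 223.] [ 0.435 -0.491  0.   ]
peg0 0.8 [332. 215.] [0.472 0.033 0.08 ]
peg0 0.73 [362. 194.] [ 0.563 -0.104  0.08 ]
peg0 0.66 [342. 163.] [ 0.71  -0.017  0.08 ]
peg0 0.61 [310. 187.] [0.602 0.133 0.08 ]
peg1 0.
[... 1858 characters left out ...]
3 0.86 [362. 199.] [ 0.723 -0.013  0.08 ]
peg3 0.77 [297. 212.] [0.47  0.043 0.08 ]
peg3 0.67 [321. 184.] [0.613 0.129 0.08 ]
peg3 0.56 [335. 234.] [ 0.551 -0.116  0.08 ]
plum 0.67 [344. 220.] [ 0.632 -0.04   0.032]
white 0.65 [319. 229.] [ 0.525 -0.036  0.032]
cup 0.72 [316. 171.] [0.649 0.247 0.032]
cup 0.59 [279. 180.] [0.487 0.274 0.032]
cup 0.57 [340. 202.] [0.656 0.048 0.032]
cup 0.37 [330. 216.] [0.589 0.004 0.032]
jar 0.64 [316. 207.] [0.561 0.066 0.032]
jar 0.3 [261. 162.] [0.458 0.402 0.032]
wax_pot 0.8 [264. 161.] [0.48  0.435 0.   ]
scrub_brush 0.46 [358. 338.] [ 0.45  -0.477  0.   ]
lint_roller 0.54 [242. 132.] [0.462 0.658 0.   ]
clothes_peg 0.44 [342. 204.] [0.673 0.061 0.   ]
```

```bash
python3 - <<'E'
import cv2
for n,(x,y,w,h) in {'top0':(260,130,150,112),'scene0':(230,130,180,135)}.items():
    i=cv2.imread(f'pics/{n}.png')[y:y+h,x:x+w]
    cv2.imwrite(f'pics/{n}c.png',cv2.resize(i,(800,600) ,interpolation=cv2.INTER_CUBIC))
E
```

```text
(no output)
```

View pics/top0.png

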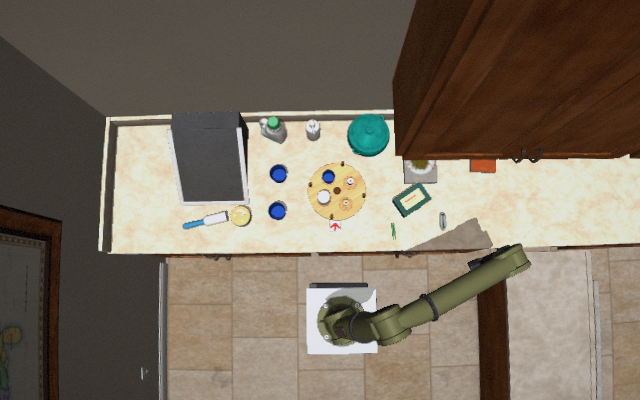

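View pics/top0c.png

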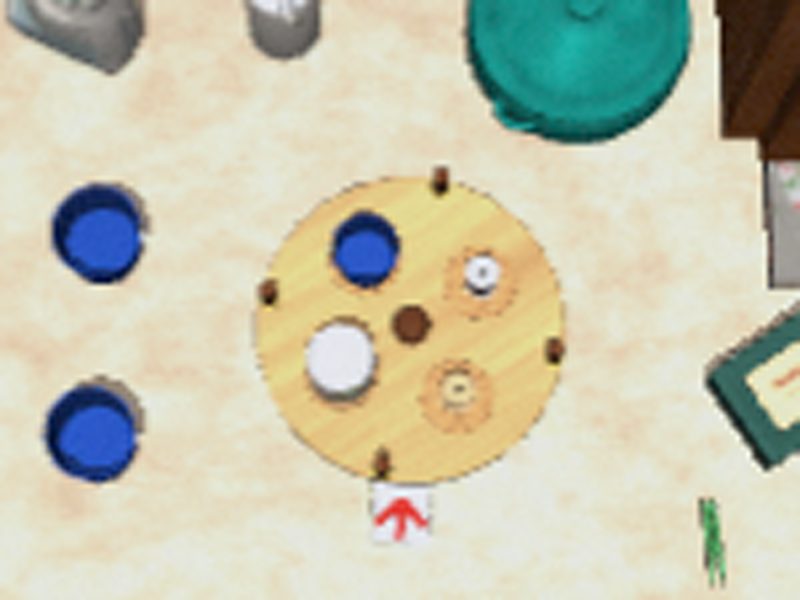

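View pics/scene0c.png

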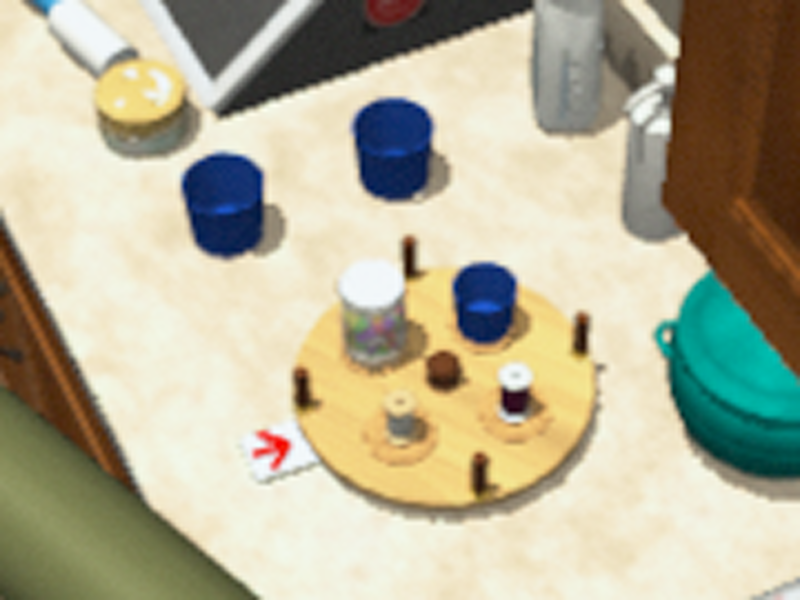

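The carousel sits at crop-centre (412,325) with the arrow at (400,515). Plum, with its white end, is at back-right (482,272), the white spool front-right, the jar front-left and the cup back-left. Next I'll fit the geometry.

```bash
cat >> h.py <<'E'
from scipy.spatial.transform import Rotation as Q
def tray(p,verbose=True,C=None):
    P=np.array([atz(p,m['location'],.08)[:2] for m in env.mark_of(p,'peg0')[:4] if m['p']>.3])
    c=P.mean(0) if C is None else C
    a=np.degrees(np.arctan2(*(P-c).T[::-1])); r=np.hypot(*(P-c).T)
    if verbose: print('c',c.round(4),'pegs',a.round(1),'mod90',np.mod(a,90).round(1),'r',r.round(3))
    for n in ['plum','white','cup','jar']:
        for m in env.mark_of(p,n)[:3]:
            v=atz(p,m['location'],.032)[:2]-c
            if np.hypot(*v)<.11: print(n,round(m['p'],2),'ang',round(np.degrees(np.arctan2(v[1],v[0])),1),'r',round(np.hypot(*v),3))
    return c
def arrow(p,c):
    f=p['frame'].astype(int); m=(f[:,:,0]>180)&(f[:,:,1]<90)&(f[:,:,2]<90)
    v,u=np.nonzero(m); W=np.array([atz(p,(a,b),.0105)[:2] for a,b in zip(u,v)])
    d=W-c; k=(np.hypot(*d.T)<.2); q=d[k].mean(0); print('arrow n',k.sum(),'ang',np.degrees(np.arctan2(q[1],q[0])).round(1),'r',np.hypot(*q).round(3),'abs',(q+c).round(3))
def rows(targets):
    """targets: (x,y,z,heading_of_tool_x deg); prints rel to current measured tool"""
    s=env.get_state();q=s['ee_rot'];R=Q.from_quat([q[1],q[2],q[3],q[0]]);t=s['tool_pos']
    X=R.as_matrix()[:,0];print('tcp',t.round(4),'head',np.degrees(np.arctan2(X[1],X[0])).round(1),'F',s['wrist_force'].round(1),'t',s['clock'],'q7',s['qpos'].round(2))
    for x,y,z,h in targets:
        a=np.radians(h);D=np.array([[np.cos(a),np.sin(a),0],[np.sin(a),-np.cos(a),0],[0,0,-1]]).T
        D=np.column_stack([[np.cos(a),np.sin(a),0],[np.sin(a),-np.cos(a),0],[0,0,-1]])
        rv=(R.inv()*Q.from_matrix(D)).as_rotvec(); print(R.inv().apply(np.array([x,y,z])-t).round(4).tolist(),rv.round(3).tolist())
def pol(c,r,deg): return c[0]+r*np.cos(np.radians(deg)),c[1]+r*np.sin(np.radians(deg))
E
python3 - <<'E'
from h import *
for n in ['top','scene']:
    p=env.get_image(n);c=tray(p);arrow(p,c)
c=np.array([.588,.0105]);x,y=pol(c,.128,-78)
rows([(x,y,.22,12),(x,y,.06,12)])
E
```

```text
c [0.5915 0.0137] pegs [  79.1 -102.5  164.5  -14.9] mod90 [79.1 77.5 74.5 75.1] r [0.123 0.124 0.123 0.126]
plum 0.57 ang -52.4 r 0.081
white 0.52 ang -151.8 r 0.071
cup 0.7 ang 23.0 r 0.077
jar 0.5 ang 105.9 r 0.075
arrow n 18 ang 176.5 r 0.16 abs [0.432 0.023]
c [0.6388 0.005 ] pegs [ -14.5   98.3 -123. ] mod90 [75.5  8.3 57. ] r [0.096 0.137 0.134]
plum 0.55 ang -104.2 r 0.05
white 0.59 ang -158.9 r 0.105
cup 0.81 ang 67.9 r 0.055
jar 0.62 ang 138.6 r 0.106
arrow n 3 ang 174.9 r 0.198 abs [0.442 0.022]
tcp [ 0.2403 -0.604   0.2226] head -68.3 F [0.8 0.5 0. ] t 2.1 q7 [ 1.21  0.32 -0.07  1.45  0.02  1.37 -0.06]
[-0.3162, -0.5287, 0.0025] [0.0, -0.0, -1.401]
[-0.3162, -0.5287, 0.1625] [0.0, -0.0, -1.401]
```

send_rows(
  rows=[
    [[-0.03, -0.05, 0, 0, 0, -0.14, 255], [-0.06, -0.105, 0, 0, 0, -0.28, 255], [-0.095, -0.16, 0, 0, 0, -0.42, 255], [-0.125, -0.21, 0, 0, 0, -0.56, 255], [-0.158, -0.264, 0, 0, 0, -0.7, 255]],
  ],
)

```text
clock: 2.72
tool_pos: [0.4277, -0.3586, 0.2229]
ee_rot: [0.0, 0.97, -0.241, 0.0]
wrist_force: [1.3, -0.5, 0.2]
grip_width: 0.516
```

```bash
python3 - <<'E'
from h import *
c=np.array([.589,.012]);x,y=pol(c,.128,-78)
rows([(x,y,.22,12),(x,y,.06,12)])
E
```

```text
tcp [ 0.4277 -0.3586  0.2229] head -27.9 F [ 1.3 -0.5  0.2] t 2.725 q7 [ 0.95  0.14 -0.33  1.67  0.05  1.33  0.12]
[0.051, -0.3048, 0.0028] [0.001, -0.001, -0.697]
[0.0509, -0.3049, 0.1628] [0.001, -0.001, -0.697]
```

send_rows(
  rows=[
    [[0.01, -0.06, 0, 0, 0, -0.14, 255], [0.02, -0.12, 0, 0, 0, -0.28, 255], [0.03, -0.18, 0, 0, 0, -0.42, 255], [0.04, -0.24, 0, 0, 0, -0.56, 255], [0.051, -0.305, 0.003, 0, 0, -0.697, 255]],
  ],
)

```text
clock: 3.35
tool_pos: [0.6148, -0.1171, 0.2203]
ee_rot: [0.001, 0.995, 0.104, 0.001]
wrist_force: [-0.6, -0.7, -0.7]
grip_width: 0.016
```

```bash
python3 - <<'E'
from h import *
s=env.get_state()
p=env.get_image('wrist');save(p,'w1')
c=np.array([.589,.012]);x,y=pol(c,.128,-78)
rows([(x,y,.22,12),(x,y,.06,12)])
T=np.array(p['tool_from_camera']);q=s['ee_rot'];R=Q.from_quat([q[1],q[2],q[3],q[0]]).as_matrix()
p['position']=R@T[:3,3]+s['tool_pos'];p['rotation']=R@T[:3,:3]
for m in env.mark_of(p,'peg0')[:4]:
    w=atz(p,m['location'],.08)[:2];v=w-c;print(round(m['p'],2),np.round(m['location']),w.round(4),np.degrees(np.arctan2(v[1],v[0])).round(1),np.hypot(*v).round(4))
for n in ['plum','tray_mid']:
    print(n,[(round(m['p'],2),atz(p,m['location'],.03).round(3)) for m in env.mark_of(p,n)[:2]])
E
```

```text
tcp [ 0.6187 -0.1057  0.2195] head 12.9 F [2.  6.8 0.4] t 3.4 q7 [ 0.6   0.33 -0.59  1.5   0.18  1.37  0.23]
[-0.0047, 0.0066, -0.0006] [-0.007, -0.006, 0.015]
[-0.0057, 0.0076, 0.1594] [-0.007, -0.006, 0.015]
0.92 [434. 120.] [ 0.7134 -0.0205] -14.7 0.1286
0.91 [276. 177.] [ 0.563  -0.1146] -101.6 0.1292
0.59 [208.   8.] [0.4688 0.0359] 168.7 0.1226
0.29 [270.  94.] [ 0.5418 -0.0313] -137.5 0.0641
plum [(0.94, array([ 0.624, -0.055,  0.03 ])), (0.36, array([ 0.732, -0.01 ,  0.03 ]))]
tray_mid [(0.87, array([0.589, 0.007, 0.03 ]))]
```

View pics/w1.png

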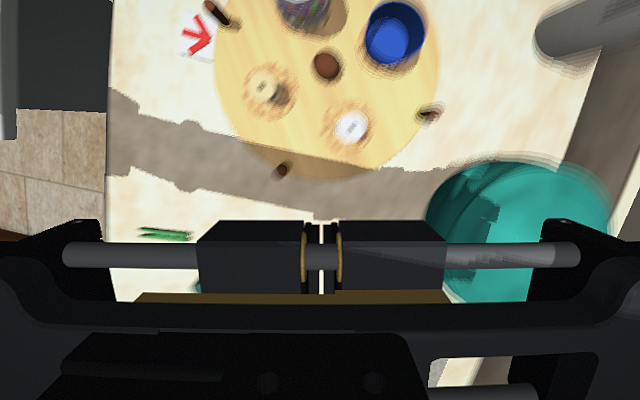

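The picture was blurred by motion: pegs at (282,170), (428,115) and (215,13), and plum at (350,128). I'll let it settle and look again.

```bash
cat >> h.py <<'E'
def wrist():
    s=env.get_state();p=env.get_image('wrist')
    T=np.array(p['tool_from_camera']);q=s['ee_rot'];R=Q.from_quat([q[1],q[2],q[3],q[0]]).as_matrix()
    p['position']=R@T[:3,3]+s['tool_pos'];p['rotation']=R@T[:3,:3]
    return p
E
cat > look.py <<'E'
from h import *
import sys
c=np.array([.589,.012])
p=wrist();save(p,sys.argv[1])
for m in env.mark_of(p,'peg0')[:4]:
    w=atz(p,m['location'],.08)[:2];v=w-c;print(round(m['p'],2),np.round(m['location']),w.round(4),np.degrees(np.arctan2(v[1],v[0])).round(1),np.hypot(*v).round(4))
for n,z in [('plum',.032),('tray_mid',.03)]:
    for m in env.mark_of(p,n)[:2]:
        w=atz(p,m['location'],z)[:2];v=w-c;print(n,round(m['p'],2),np.round(m['location']),w.round(4),np.degrees(np.arctan2(v[1],v[0])).round(1),np.hypot(*v).round(4))
arrow(p,c)
E
python3 - <<'E'
from station import env
for _ in range(6): env.get_image('top')
E
python3 look.py w2; python3 - <<'E'
from h import *
c=np.array([.589,.012]);x,y=pol(c,.128,-78)
rows([(x,y,.06,12)])
E
```

```text
0.75 [283. 172.] [ 0.5672 -0.1102] -100.1 0.1241
0.71 [209.   4.] [0.4686 0.0384] 167.6 0.1233
0.6 [436. 112.] [ 0.7129 -0.016 ] -12.7 0.127
plum 0.62 [344. 128.] [ 0.6264 -0.051 ] -59.3 0.0733
tray_mid 0.57 [326.  72.] [0.592  0.0068] -59.6 0.006
arrow n 428 ang 176.5 r 0.161 abs [0.428 0.022]
tcp [ 0.6134 -0.1187  0.2199] head 11.7 F [-0.2 -0.1 -1. ] t 4.05 q7 [ 0.61  0.32 -0.58  1.51  0.18  1.37  0.22]
[0.0032, -0.005, 0.1599] [0.0, -0.0, -0.005]
```

View pics/w2.png

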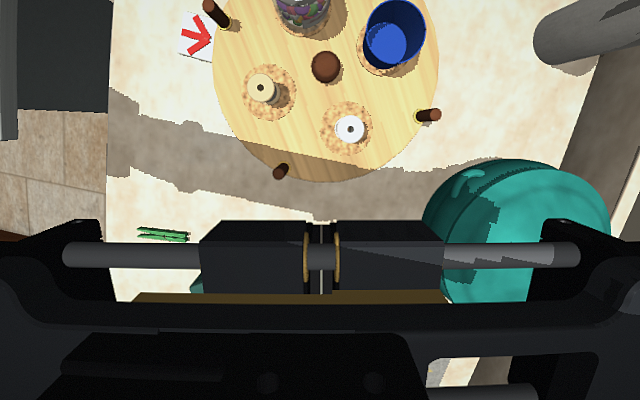

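```bash
python3 - <<'E'
from h import *
for n in ['top','scene']:
    p=cv2.imread(f'pics/{n}0.png')[:,:,::-1].astype(int)
    P=env.get_image(n)
    m=((p[:,:,1]-p[:,:,0]>50)&(p[:,:,2]-p[:,:,0]>40)).astype(np.uint8)
    k,l,st,ce=cv2.connectedComponentsWithStats(m); i=1+st[1:,4].argmax(); x,y,w,h,_=st[i]; print(st[i])
    for z in (0,.1,.15):
        print(n,z,[atz(P,u,z)[:2].round(3).tolist() for u in ((x,y+h/2),(x+w,y+h/2),(x+w/2,y+h),(x+w/2,y))])
E
```

```text
[ 348  114   41   42 1401]
top 0 [[0.865, -0.049], [0.862, -0.245], [0.76, -0.143], [0.969, -0.15]]
top 0.1 [[0.836, -0.045], [0.834, -0.233], [0.736, -0.135], [0.936, -0.142]]
top 0.15 [[0.822, -0.043], [0.819, -0.227], [0.724, -0.131], [0.919, -0.138]]
[ 377  191   44   46 1045]
scene 0 [[0.775, -0.051], [0.931, -0.13], [0.792, -0.187], [0.919, 0.014]]
scene 0.1 [[0.727, -0.117], [0.874, -0.191], [0.744, -0.244], [0.862, -0.056]]
scene 0.15 [[0.704, -0.15], [0.845, -0.221], [0.72, -0.273], [0.833, -0.091]]
```

View pics/scene0.png

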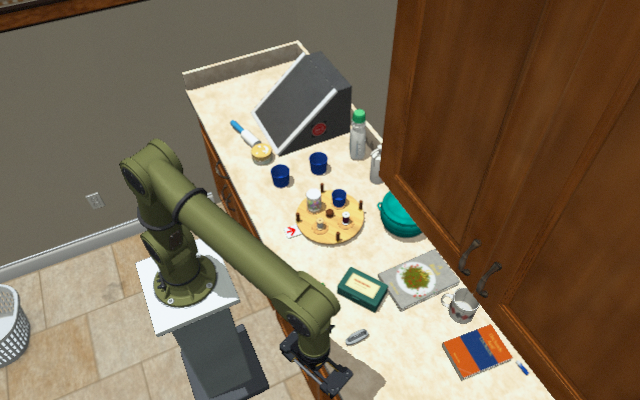

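Pot near edge is about x=0.74, so I'll start slightly further round to keep the gripper body clear of it. Now descending.

```bash
python3 - <<'E'
from h import *
c=np.array([.590,.010]);x,y=pol(c,.128,-84)
rows([(x,y,.06,6)])
E
```

```text
tcp [ 0.6135 -0.1184  0.2198] head 11.7 F [-0.3 -0.1  0.4] t 4.15 q7 [ 0.61  0.32 -0.58  1.51  0.18  1.37  0.22]
[-0.0097, -0.0032, 0.1598] [0.0, -0.0, 0.1]
```

send_rows(
  rows=[
    [[-0.01, -0.003, 0.03, 0, 0, 0.1, 255], [-0.01, -0.003, 0.075, 0, 0, 0.1, 255], [-0.01, -0.003, 0.12, 0, 0, 0.1, 255], [-0.01, -0.003, 0.15, 0, 0, 0.1, 255], [-0.01, -0.003, 0.16, 0, 0, 0.1, 255]],
  ],
)

```text
clock: 4.78
tool_pos: [0.6018, -0.1171, 0.0576]
ee_rot: [-0.001, 0.999, 0.053, -0.002]
wrist_force: [0.5, 0.1, 0.0]
grip_width: 0.007
```

```bash
cat > arc.py <<'E'
from h import *
import sys
c=np.array([.590,.010]); L=[float(a) for a in sys.argv[1:]]
rows([(*pol(c,.128,a),.06,a+90) for a in L])
E
python3 - <<'E'
from h import *
p=wrist();save(p,'w3')
E
python3 arc.py -87 -90 -94 -98 -102
```

```text
tcp [ 0.602  -0.1171  0.0576] head 6.0 F [ 0.8  0.6 -1. ] t 4.825 q7 [ 0.59  0.43 -0.54  1.71  0.24  1.07  0.07]
[-0.0053, 0.0002, -0.0024] [-0.001, 0.003, 0.053]
[-0.012, -0.0004, -0.0024] [-0.001, 0.003, 0.105]
[-0.0209, -0.0016, -0.0023] [-0.001, 0.003, 0.175]
[-0.0296, -0.0035, -0.0023] [-0.001, 0.003, 0.245]
[-0.0382, -0.0059, -0.0023] [-0.001, 0.003, 0.314]
```

View pics/w3.png

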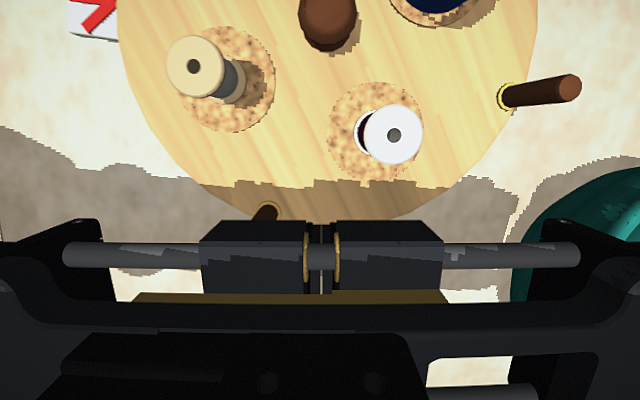

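Peg visible at (265,212) to the left of the fingers, with plum clear at (393,133). Starting the push.

send_rows(
  rows=[
    [[-0.005, 0, -0.002, 0, 0, 0.053, 255], [-0.012, -0.0005, -0.003, 0, 0, 0.105, 255], [-0.018, -0.001, -0.003, 0, 0, 0.15, 255], [-0.024, -0.002, -0.003, 0, 0, 0.2, 255], [-0.03, -0.0035, -0.003, 0, 0, 0.245, 255]],
  ],
)

```text
clock: 5.45
tool_pos: [0.5747, -0.1173, 0.0648]
ee_rot: [0.0, 0.997, -0.071, 0.002]
wrist_force: [1.2, 0.3, 0.1]
grip_width: 0.006
```

```bash
python3 look.py w4; python3 arc.py -101 -104 -107 -110 -113
```

```text
0.97 [572.  32.] [ 0.713  -0.0222] -15.4 0.1286
plum 0.7 [384. 120.] [ 0.6256 -0.0533] -60.7 0.0749
tray_mid 0.75 [318.  30.] [0.5897 0.0086] -77.9 0.0035
arrow n 1141 ang 176.2 r 0.161 abs [0.429 0.023]
tcp [ 0.574  -0.1171  0.064 ] head -8.0 F [ 0.3 -0.3 -0.2] t 5.65 q7 [ 0.58  0.36 -0.51  1.78  0.2   1.05 -0.13]
[-0.0085, -0.0003, 0.004] [0.0, -0.002, 0.053]
[-0.0152, -0.0008, 0.004] [0.0, -0.002, 0.105]
[-0.0219, -0.0017, 0.004] [0.0, -0.002, 0.158]
[-0.0284, -0.0029, 0.0039] [0.0, -0.002, 0.21]
[-0.035, -0.0044, 0.0039] [0.0, -0.002, 0.262]
```

View pics/w4.png

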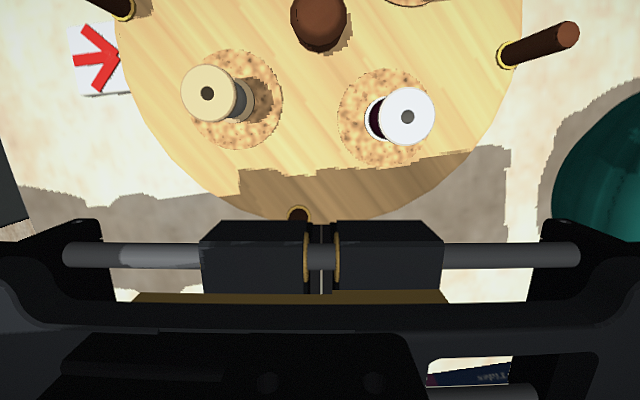

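Peg is at (298,213), right at the fingers, so contact is imminent. Continuing along the arc.

send_rows(
  rows=[
    [[-0.007, -0.0003, 0.002, 0, 0, 0.053, 255], [-0.014, -0.0008, 0.003, 0, 0, 0.105, 255], [-0.021, -0.0017, 0.003, 0, 0, 0.158, 255], [-0.028, -0.003, 0.003, 0, 0, 0.21, 255], [-0.035, -0.0045, 0.003, 0, 0, 0.262, 255]],
  ],
)

```text
clock: 6.28
tool_pos: [0.5402, -0.1074, 0.0605]
ee_rot: [-0.0, 0.98, -0.2, 0.001]
wrist_force: [1.6, -0.7, -0.3]
grip_width: 0.006
```

```bash
python3 look.py w5; python3 arc.py -116 -120 -124 -128 -132
```

```text
0.69 [582.  38.] [ 0.6991 -0.056 ] -31.7 0.1294
plum 0.81 [388. 120.] [ 0.6077 -0.0596] -75.3 0.074
tray_mid 0.79 [323.  28.] [0.5902 0.0084] -72.1 0.0038
arrow n 1074 ang 176.2 r 0.16 abs [0.429 0.023]
tcp [ 0.5395 -0.1076  0.0601] head -22.9 F [-0.4 -0.3 -0.4] t 6.475 q7 [ 0.57  0.29 -0.48  1.87  0.15  1.02 -0.37]
[-0.0062, -0.0002, 0.0001] [0.0, -0.001, 0.053]
[-0.0151, -0.001, 0.0001] [-0.0, -0.001, 0.123]
[-0.0239, -0.0024, 0.0001] [-0.0, -0.001, 0.193]
[-0.0326, -0.0044, 0.0001] [-0.0, -0.001, 0.263]
[-0.0411, -0.007, 0.0001] [-0.0, -0.001, 0.333]
```

View pics/w5.png

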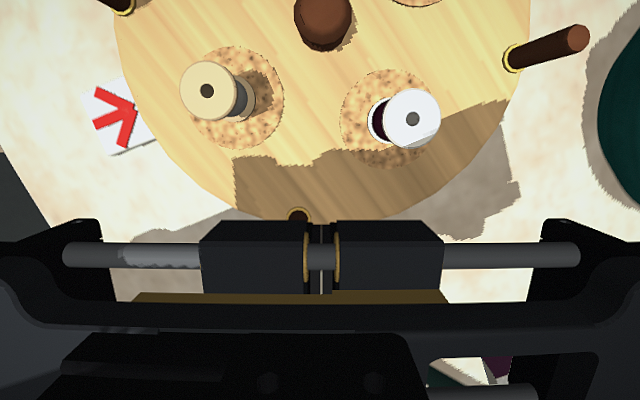

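Tray turned about 15° with the peg against the fingers, and everything is standing. Continuing.

send_rows(
  rows=[
    [[-0.007, -0.0002, 0, 0, 0, 0.06, 255], [-0.015, -0.001, 0, 0, 0, 0.123, 255], [-0.024, -0.0024, 0, 0, 0, 0.193, 255], [-0.0325, -0.0044, 0, 0, 0, 0.263, 255], [-0.041, -0.007, 0, 0, 0, 0.333, 255]],
  ],
)

```text
clock: 7.1
tool_pos: [0.5048, -0.0855, 0.0601]
ee_rot: [-0.0, 0.933, -0.36, 0.001]
wrist_force: [1.2, -0.3, 0.0]
grip_width: 0.004
```

```bash
python3 arc.py -136 -140 -144 -148 -152
```

```text
tcp [ 0.5048 -0.0855  0.0601] head -42.2 F [ 1.2 -0.3  0. ] t 7.1 q7 [ 0.53  0.2  -0.45  1.96  0.11  1.   -0.71]
[-0.0095, -0.0002, 0.0001] [-0.001, -0.001, 0.066]
[-0.0184, -0.0012, 0.0001] [-0.001, -0.001, 0.136]
[-0.0272, -0.0027, 0.0001] [-0.001, -0.001, 0.206]
[-0.0359, -0.0048, 0.0001] [-0.001, -0.001, 0.276]
[-0.0444, -0.0075, 0.0001] [-0.001, -0.001, 0.346]
```

send_rows(
  rows=[
    [[-0.008, -0.0002, 0, 0, 0, 0.066, 255], [-0.0175, -0.0012, 0, 0, 0, 0.136, 255], [-0.0265, -0.0027, 0, 0, 0, 0.206, 255], [-0.0355, -0.0048, 0, 0, 0, 0.276, 255], [-0.0445, -0.0075, 0, 0, 0, 0.346, 255]],
  ],
)

```text
clock: 7.72
tool_pos: [0.477, -0.0499, 0.0601]
ee_rot: [-0.0, 0.857, -0.515, 0.001]
wrist_force: [2.1, -0.5, -0.1]
grip_width: 0.005
```

```bash
python3 arc.py -156 -160 -164 -168 -172;python3 look.py w6
```

```text
tcp [ 0.477  -0.0499  0.0601] head -62.0 F [ 2.1 -0.5 -0.1] t 7.725 q7 [ 0.48  0.14 -0.45  2.04  0.07  0.98 -1.09]
[-0.0088, -0.0002, 0.0001] [-0.001, -0.001, 0.07]
[-0.0176, -0.0012, 0.0001] [-0.001, -0.001, 0.139]
[-0.0264, -0.0027, 0.0001] [-0.001, -0.001, 0.209]
[-0.0351, -0.0049, 0.0001] [-0.001, -0.001, 0.279]
[-0.0436, -0.0076, 0.0001] [-0.002, -0.001, 0.349]
plum 0.88 [385. 122.] [ 0.5573 -0.055 ] -115.4 0.0741
tray_mid 0.56 [324.  28.] [0.5888 0.0071] -92.9 0.0049
arrow n 534 ang 174.3 r 0.158 abs [0.432 0.028]
```

View pics/w6.png

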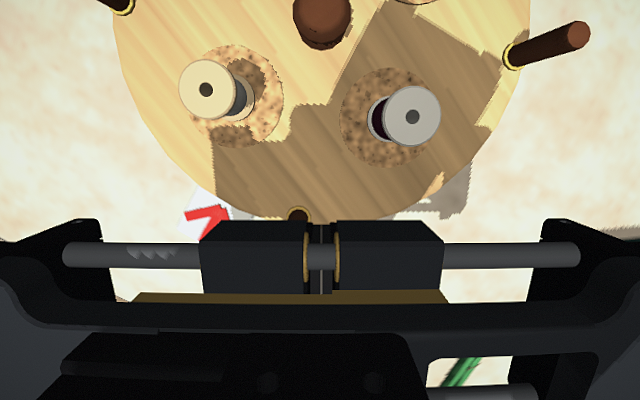

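Peg still seated against the fingers at (298,213). Plum is at about -115°. Continuing.

send_rows(
  rows=[
    [[-0.008, -0.0002, 0, 0, 0, 0.07, 255], [-0.017, -0.0012, 0, 0, 0, 0.139, 255], [-0.026, -0.0027, 0, 0, 0, 0.209, 255], [-0.035, -0.0049, 0, 0, 0, 0.279, 255], [-0.0436, -0.0076, 0, 0, 0, 0.349, 255]],
  ],
)

```text
clock: 8.55
tool_pos: [0.4627, -0.0083, 0.0598]
ee_rot: [0.0, 0.755, -0.656, 0.0]
wrist_force: [0.1, -1.1, -0.0]
grip_width: 0.011
```

```bash
python3 arc.py -176 -180 -184 -188 -192
```

```text
tcp [ 0.4627 -0.0083  0.0598] head -82.0 F [ 0.1 -1.1 -0. ] t 8.55 q7 [ 0.41  0.1  -0.47  2.07  0.06  0.98 -1.52]
[-0.0093, -0.001, -0.0002] [-0.0, -0.001, 0.07]
[-0.0182, -0.0019, -0.0002] [-0.0, -0.001, 0.139]
[-0.027, -0.0034, -0.0002] [-0.0, -0.001, 0.209]
[-0.0357, -0.0056, -0.0002] [-0.0, -0.001, 0.279]
[-0.0442, -0.0083, -0.0002] [-0.0, -0.001, 0.349]
```

send_rows(
  rows=[
    [[-0.009, -0.0006, 0, 0, 0, 0.07, 255], [-0.018, -0.0017, 0, 0, 0, 0.139, 255], [-0.027, -0.0034, 0, 0, 0, 0.209, 255], [-0.0357, -0.0056, 0, 0, 0, 0.279, 255], [-0.0442, -0.0083, 0, 0, 0, 0.349, 255]],
  ],
)

```text
clock: 9.18
tool_pos: [0.4643, 0.0367, 0.0596]
ee_rot: [-0.001, -0.629, 0.777, -0.0]
wrist_force: [-0.6, -0.8, -0.5]
grip_width: 0.01
```

```bash
python3 arc.py -195 -199 -203 -207 -211;python3 look.py w7
```

```text
tcp [0.4643 0.0367 0.0596] head -102.0 F [-0.6 -0.8 -0.5] t 9.175 q7 [ 0.33  0.11 -0.49  2.06  0.06  0.98 -1.97]
[-0.0068, -0.0007, -0.0004] [0.001, -0.001, 0.052]
[-0.0157, -0.0015, -0.0004] [0.001, -0.001, 0.122]
[-0.0245, -0.0029, -0.0004] [0.001, -0.001, 0.192]
[-0.0332, -0.0049, -0.0004] [0.001, -0.001, 0.262]
[-0.0417, -0.0075, -0.0004] [0.0, -0.001, 0.331]
0.77 [583.  30.] [ 0.5485 -0.1109] -108.2 0.1294
plum 0.65 [387. 121.] [ 0.5235 -0.0211] -153.2 0.0734
tray_mid 0.68 [321.  27.] [0.5878 0.0091] -112.7 0.0031Traceback (most recent call last):
  File "look.py", line 10, in <module>
    arrow(p,c)
    ~~~~~^^^^^
  File "h.py", line 30, in arrow
    d=W-c; k=(np.hypot(*d.T)<.2); q=d[k].mean(0); print('arrow n',k.sum(),'ang',np.degrees(np.arctan2(q[1],q[0])).round(1),'r',np.hypot(*q).round(3),'abs',(q+c).round(3))
      ~^~
ValueError: operands could not be broadcast together with shapes (0,) (2,)
```

View pics/w7.png

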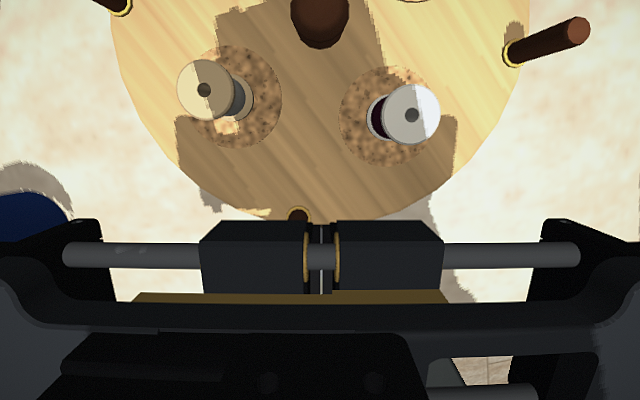

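send_rows(
  rows=[
    [[-0.007, -0.0007, 0, 0, 0, 0.045, 255], [-0.0145, -0.0014, 0, 0, 0, 0.1, 255], [-0.022, -0.0025, 0, 0, 0, 0.15, 255], [-0.029, -0.0038, 0, 0, 0, 0.2, 255], [-0.0355, -0.0055, 0, 0, 0, 0.24, 255]],
  ],
)

```text
clock: 10.0
tool_pos: [0.4768, 0.0699, 0.0595]
ee_rot: [-0.001, -0.532, 0.847, -0.0]
wrist_force: [-1.0, -0.9, -0.2]
grip_width: 0.005
```

```bash
python3 arc.py -210 -213 -216 -219 -221;python3 look.py w8; python3 - <<'E'
from h import *
p=env.get_image('top');save(p,'t2');c=tray(p,C=np.array([.59,.010]));
p=env.get_image('scene');save(p,'s2');c=tray(p,C=np.array([.59,.010]));
E
```

```text
tcp [0.4768 0.0699 0.0595] head -115.7 F [-1.  -0.9 -0.2] t 10.0 q7 [ 0.27  0.15 -0.49  2.03  0.08  0.99 -2.29]
[-0.0047, -0.0003, -0.0005] [0.0, -0.001, 0.075]
[-0.0114, -0.001, -0.0005] [0.0, -0.001, 0.127]
[-0.018, -0.002, -0.0005] [0.0, -0.001, 0.179]
[-0.0246, -0.0034, -0.0005] [0.0, -0.001, 0.232]
[-0.0289, -0.0045, -0.0005] [0.0, -0.001, 0.267]
0.72 [588.  43.] [ 0.5175 -0.0948] -123.8 0.1285
plum 0.8 [390. 121.] [ 0.5196 -0.0026] -168.1 0.071
c [0.59 0.01] pegs [ -33.7   54.1 -124.5  103.1] mod90 [56.3 54.1 55.5 13.1] r [0.112 0.135 0.133 0.614]
plum 0.58 ang -170.0 r 0.071
cup 0.51 ang -91.6 r 0.073
jar 0.5 ang 15.9 r 0.081
c [0.59 0.01] pegs [  53.3 -123.3  145.6  -37.4] mod90 [53.3 56.7 55.6 52.6] r [0.133 0.119 0.131 0.124]
plum 0.54 ang 94.0 r 0.073
plum 0.51 ang -171.0 r 0.081
white 0.44 ang 112.1 r 0.063
cup 0.7 ang -68.0 r 0.066
jar 0.83 ang 19.4 r 0.079Traceback (most recent call last):
  File "look.py", line 10, in <module>
    arrow(p,c)
    ~~~~~^^^^^
  File "h.py", line 30, in arrow
    d=W-c; k=(np.hypot(*d.T)<.2); q=d[k].mean(0); print('arrow n',k.sum(),'ang',np.degrees(np.arctan2(q[1],q[0])).round(1),'r',np.hypot(*q).round(3),'abs',(q+c).round(3))
      ~^~
ValueError: operands could not be broadcast together with shapes (0,) (2,)
```

View pics/w8.png

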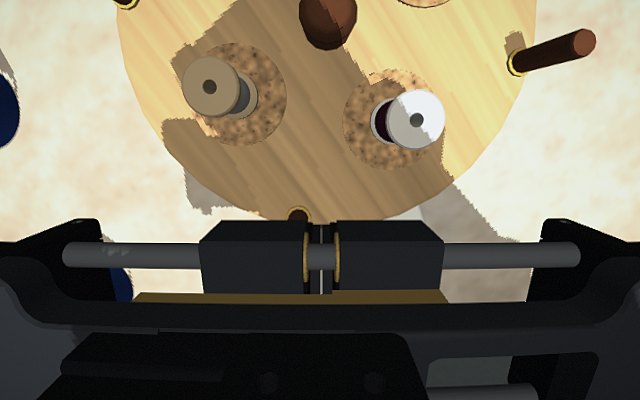

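Plum is at about -169.5°, with roughly 14° to go. I'll push about 12° and then look.

send_rows(
  rows=[
    [[-0.006, -0.0004, 0, 0, 0, 0.05, 255], [-0.012, -0.001, 0, 0, 0, 0.1, 255], [-0.0175, -0.0019, 0, 0, 0, 0.15, 255], [-0.022, -0.0027, 0, 0, 0, 0.19, 255], [-0.0255, -0.0035, 0, 0, 0, 0.22, 255]],
  ],
)

```text
clock: 11.42
tool_pos: [0.4909, 0.0922, 0.0595]
ee_rot: [-0.0, -0.436, 0.9, -0.0]
wrist_force: [-0.6, -0.5, -0.7]
grip_width: 0.009
```

```bash
sed -i 's/^arrow.*//' look.py; python3 look.py w9; python3 - <<'E'
from h import *
for n in ['top','scene']:
    p=env.get_image(n);save(p,n+'3');c=tray(p,C=np.array([.59,.010]));
E
python3 arc.py -221 -222 -223 -224
```

```text
0.56 [586.  36.] [ 0.4983 -0.0781] -135.2 0.1279
plum 0.83 [388. 121.] [0.5178 0.0127] 179.5 0.0712
tray_mid 0.63 [325.  27.] [0.5881 0.0103] -118.3 0.0019
c [0.59 0.01] pegs [ -50.6 -134.1   36.4  125.8] mod90 [39.4 45.9 36.4 35.8] r [0.12  0.13  0.128 0.124]
plum 0.38 ang 172.4 r 0.066
cup 0.53 ang -94.1 r 0.075
jar 0.68 ang -93.4 r 0.075
jar 0.61 ang 8.6 r 0.08
c [0.59 0.01] pegs [-138.3  -46.2   41.2  132.4] mod90 [41.7 43.8 41.2 42.4] r [0.114 0.122 0.139 0.135]
plum 0.55 ang -177.6 r 0.072
white 0.48 ang 87.9 r 0.063
cup 0.8 ang -75.9 r 0.052
tcp [0.4912 0.0923 0.0597] head -128.3 F [0.5 0.1 1.1] t 12.225 q7 [ 0.21  0.18 -0.49  1.99  0.1   0.99 -2.56]
[-0.0027, -0.0007, -0.0003] [-0.0, -0.0, 0.047]
[-0.0049, -0.0009, -0.0003] [-0.0, -0.0, 0.065]
[-0.0071, -0.001, -0.0003] [-0.0, -0.0, 0.082]
[-0.0094, -0.0012, -0.0003] [-0.0, -0.0, 0.1]
```

View pics/w9.png

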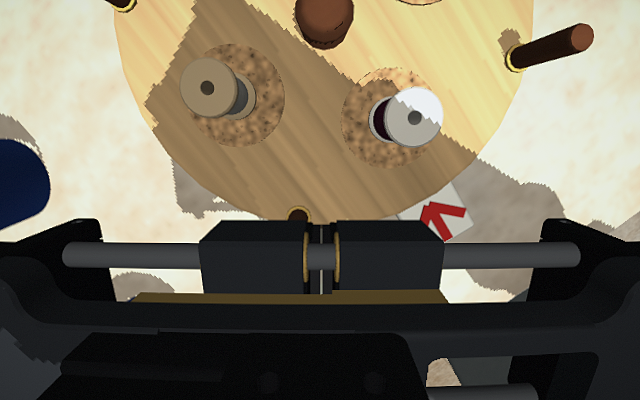

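send_rows(
  rows=[
    [[-0.002, -0.0003, 0, 0, 0, 0, 255], [-0.004, -0.0006, 0, 0, 0, 0, 255], [-0.0055, -0.0008, 0, 0, 0, 0, 255], [-0.006, -0.001, 0, 0, 0, 0, 255], [-0.006, -0.001, 0, 0, 0, 0, 255]],
  ],
)

```text
clock: 12.85
tool_pos: [0.4957, 0.0965, 0.0596]
ee_rot: [0.0, -0.436, 0.9, 0.0]
wrist_force: [-0.2, -0.1, 0.6]
grip_width: 0.01
```

```bash
python3 - <<'E'
from h import *
p=wrist();save(p,'w10')
m=env.mark_of(p,'tray_mid')[0];c=atz(p,m['location'],.03)[:2];print('c',c,m['p'])
m=env.mark_of(p,'plum')[0];w=atz(p,m['location'],.032)[:2]
for C in (c,np.array([.59,.010])):
    v=w-C;print('plum',np.degrees(np.arctan2(v[1],v[0])),np.hypot(*v));arrow(p,C)
    for m in env.mark_of(p,'peg0')[:3]:
        v=atz(p,m['location'],.08)[:2]-C;print(m['p'],np.degrees(np.arctan2(v[1],v[0])),np.hypot(*v))
# move away: outward along radius & back (ccw) then up
t=env.get_state()['tool_pos'];c=np.array([.59,.010])
a=np.degrees(np.arctan2(t[1]-c[1],t[0]-c[0]));print(a)
rows([(*pol(c,.128,a+6),.06,-128),(*pol(c,.14,a+8),.06,-128),(*pol(c,.14,a+8),.25,-128)])
E
```

```text
c [0.58940042 0.01105719] 0.66
plum 175.6372906899226 0.07180600908657514Traceback (most recent call last):
  File "<stdin>", line 6, in <module>
  File "h.py", line 30, in arrow
    d=W-c; k=(np.hypot(*d.T)<.2); q=d[k].mean(0); print('arrow n',k.sum(),'ang',np.degrees(np.arctan2(q[1],q[0])).round(1),'r',np.hypot(*q).round(3),'abs',(q+c).round(3))
      ~^~
ValueError: operands could not be broadcast together with shapes (0,) (2,)
```

View pics/w10.png

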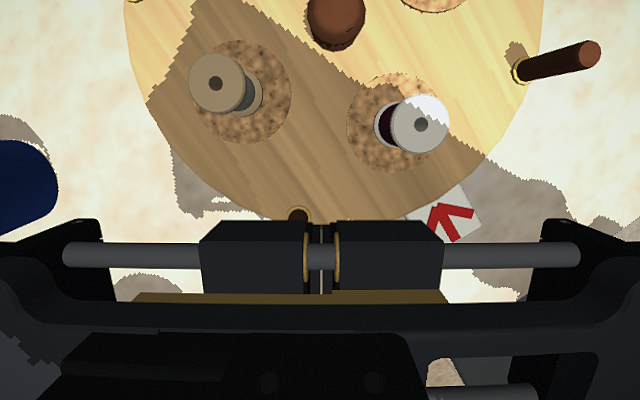

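Plum now reads 175.6°, in line with the arrow (175.6–176.5°). Backing off along the tangent, then up.

```bash
python3 - <<'E'
from h import *
t=env.get_state()['tool_pos'];c=np.array([.59,.010])
a=np.degrees(np.arctan2(t[1]-c[1],t[0]-c[0]));print(a)
rows([(*pol(c,.13,a+6),.06,-128),(*pol(c,.14,a+8),.06,-128),(*pol(c,.14,a+8),.25,-128)])
E
```

```text
137.47709917894423
tcp [0.4957 0.0964 0.0597] head -128.3 F [ 0.3 -0.3 -0.7] t 13.0 q7 [ 0.2   0.2  -0.49  1.98  0.11  1.   -2.57]
[0.0134, 0.0024, -0.0003] [-0.0, 0.0, -0.005]
[0.0186, 0.0122, -0.0003] [-0.0, 0.0, -0.005]
[0.0186, 0.0121, -0.1903] [-0.0, 0.0, -0.005]
```

send_rows(
  rows=[
    [[0.007, 0.001, 0, 0, 0, 0, 255], [0.014, 0.003, 0, 0, 0, 0, 255], [0.018, 0.01, -0.01, 0, 0, 0, 255], [0.018, 0.012, -0.05, 0, 0, 0, 255], [0.018, 0.012, -0.1, 0, 0, 0, 255]],
  ],
)

```text
clock: 13.62
tool_pos: [0.4737, 0.0899, 0.1607]
ee_rot: [-0.001, -0.436, 0.9, 0.0]
wrist_force: [0.5, 0.7, 0.6]
grip_width: 0.005
```

```bash
python3 - <<'E'
from h import *
x,y=.45,-.05
rows([(.47,.02,.25,-90)])
E
```

```text
tcp [0.4737 0.0899 0.1607] head -128.2 F [0.5 0.7 0.6] t 13.625 q7 [ 0.24  0.03 -0.49  1.92  0.01  1.2  -2.49]
[0.0573, -0.0403, -0.0893] [0.001, -0.001, -0.668]
```

send_rows(
  rows=[
    [[0.0, 0.0, -0.06, 0, 0, -0.1, 255], [0.015, 0.0, -0.1, 0, 0, -0.25, 255], [0.03, -0.005, -0.14, 0, 0, -0.4, 255], [0.05, -0.01, -0.14, 0, 0, -0.55, 255], [0.07, -0.01, -0.14, 0, 0, -0.67, 255]],
  ],
)

```text
clock: 14.25
tool_pos: [0.4391, 0.0283, 0.301]
ee_rot: [-0.001, 0.709, -0.705, 0.001]
wrist_force: [0.0, -0.6, -1.3]
grip_width: 0.005
```

```bash
cat > fin.py <<'E'
from h import *
for _ in range(6): env.get_image('top')
p=wrist();save(p,'w11')
m=env.mark_of(p,'tray_mid')[0];c=atz(p,m['location'],.03)[:2];print('c',c,m['p'])
P=np.array([atz(p,m['location'],.08)[:2] for m in env.mark_of(p,'peg0')[:4] if m['p']>.4]);print(P.round(3))
for C in (c,P.mean(0),np.array([.59,.010])):
    for m in env.mark_of(p,'plum')[:1]:
        v=atz(p,m['location'],.032)[:2]-C;print('plum',m['p'],np.degrees(np.arctan2(v[1],v[0])),np.hypot(*v))
    v=P-C;print('pegs',np.mod(np.degrees(np.arctan2(v[:,1],v[:,0])),90).round(1))
    try: arrow(p,C)
    except Exception: pass
for n in ['top','scene']:
    p=env.get_image(n);save(p,n+'4');c=tray(p)
    i=p['frame'][:,:,::-1]; x,y,w,h={'top':(260,130,150,112),'scene':(230,130,180,135)}[n]
    cv2.imwrite(f'pics/{n}4c.png',cv2.resize(i[y:y+h,x:x+w],(640,480),interpolation=cv2.INTER_CUBIC))
E
python3 fin.py
```

```text
c [0.58616441 0.00916695] 0.86
[[ 0.492 -0.074]
 [ 0.508  0.105]]
plum 0.56 173.06891452449344 0.07079144785173248
pegs [41.4 39.4]
arrow n 15 ang 169.0 r 0.163 abs [0.426 0.04 ]
plum 0.56 8.18463986568213 0.01635337631825539
pegs [84.9 84.9]
arrow n 15 ang 161.3 r 0.078 abs [0.426 0.04 ]
plum 0.56 174.06080233875244 0.07450963888377626
pegs [40.6 41. ]
arrow n 15 ang 169.5 r 0.167 abs [0.426 0.04 ]
c [0.5859 0.014 ] pegs [  38.3  127.9 -143.4  -55.3] mod90 [38.3 37.9 36.6 34.7] r [0.132 0.111 0.126 0.115]
plum 0.38 ang 121.8 r 0.104
white 0.67 ang 5.9 r 0.078
white 0.55 ang 92.7 r 0.086
cup 0.57 ang -90.6 r 0.08
jar 0.48 ang -9.3 r 0.079
c [0.6222 0.0391] pegs [-69.8 153.3  40.5] mod90 [20.2 63.3 40.5] r [0.128 0.13  0.095]
plum 0.62 ang -178.9 r 0.1
white 0.4 ang 136.4 r 0.048
cup 0.54 ang -108.2 r 0.106
jar 0.67 ang -39.5 r 0.055
```

View pics/w11.png

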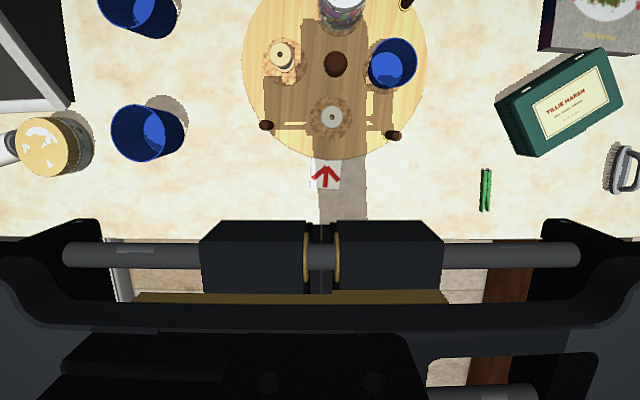

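View pics/scene4c.png

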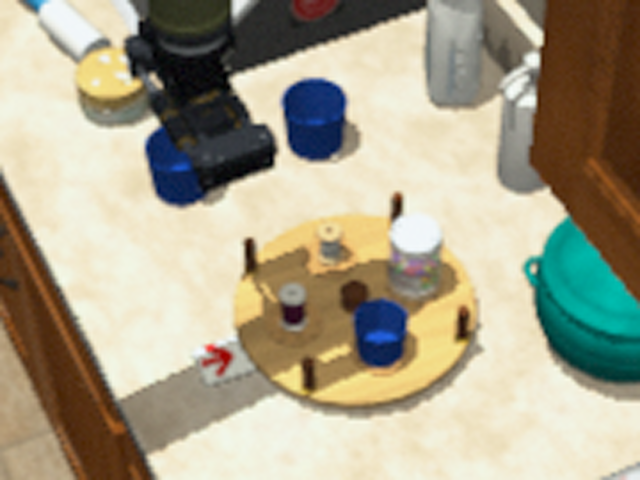

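View pics/top4c.png

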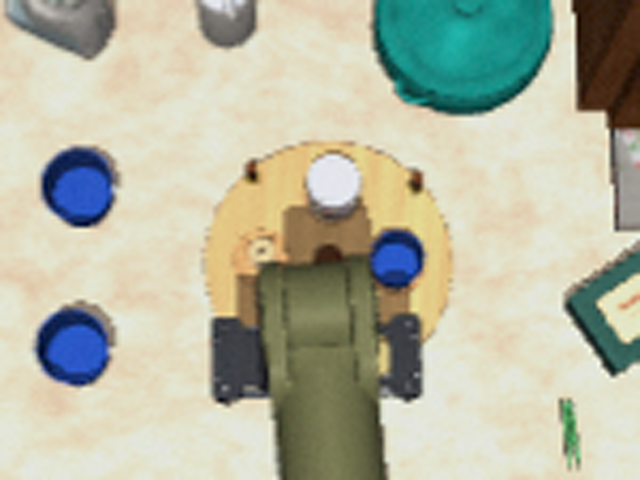

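Wrist view (w11): plum at (330,117), pegs at (266,125) and (393,135) either side of it, and the arrow at (325,175) in shade. I'll measure the arrow with a looser colour threshold and its pixel in the same picture.

```bash
python3 - <<'E'
from h import *
p=wrist()
f=p['frame'].astype(int); m=(f[:,:,0]>1.8*f[:,:,1])&(f[:,:,0]>90)&(f[:,:,0]>1.8*f[:,:,2])
m[:155]=0;m[200:]=0;m[:,:295]=0;m[:,355:]=0
v,u=np.nonzero(m);print(len(u),u.mean(),v.mean(),u.min(),u.max(),v.min(),v.max())
W=np.array([atz(p,(a,b),.0105)[:2] for a,b in zip(u,v)]);A=(W.max(0)+W.min(0))/2;print('arrow',W.mean(0),A)
# principal symmetric axis of arrow
loc={n:[(round(k['p'],2),atz(p,k['location'],z)[:2].round(4)) for k in env.mark_of(p,n)[:2]] for n,z in [('plum',.032),('tray_mid',.03),('stand',0)]};print(loc)
# hough of tray ellipse: wood-edge fit and knob ; plum top centre by hole
i=p['frame'][60:210,220:440,::-1]
cv2.imwrite('pics/w12c.png',cv2.resize(i,(792,540),interpolation=cv2.INTER_CUBIC))
for px in [(331,117)]: print('plum top',atz(p,px,.082)[:2])
w=W.mean(0)
for n in ['a']:
  for C in ([.590,.010],loc['tray_mid'][0][1]):
    d=w-C;print('arrow',np.degrees(np.arctan2(d[1],d[0])))
    for q in (loc['plum'][0][1],atz(p,(331,117),.082)[:2]):
        d=q-C;print(' plum',np.degrees(np.arctan2(d[1],d[0])),np.hypot(*d))
E
```

```text
215 324.86976744186046 174.646511627907 311 338 166 186
arrow [0.42902899 0.02137295] [0.42669749 0.02192802]
{'plum': [(0.66, array([0.5152, 0.0157])), (0.44, array([ 0.581 , -0.0593]))], 'tray_mid': [(0.63, array([0.5885, 0.0095])), (0.4, array([0.6651, 0.0048]))], 'stand': []}
plum top [0.51727411 0.01479119]
arrow 175.95864375963237
 plum 175.6422996943979 0.07501686477053007
 plum 176.23079551595916 0.07288354385149007
arrow 175.74206423736297
 plum 175.16520756975342 0.07356174277435251
 plum 175.75144774234622 0.07142215674816112
```

View pics/w12c.png

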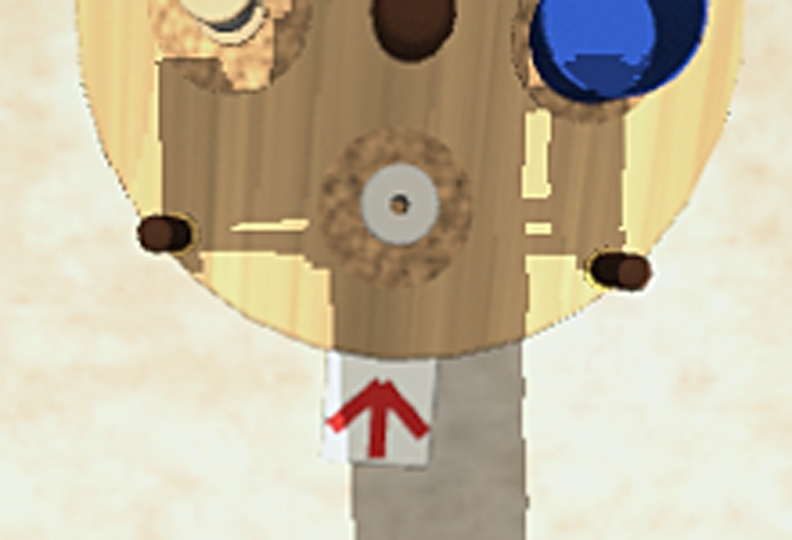

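Arrow, plum and knob are on one line to within about 1°. All four items stand on their pads, and the hand is at 0.30 m, clear of everything.

```bash
python3 -c "
from h import *
s=env.get_state();print(s['clock'],s['wrist_force'],abs(s['joint_vel']).max());print(env.finish_job())"
```

```text
15.65 [0.42741435 0.80933773 0.31079914] 0.0021269912850017908
the job is handed in; nothing more can be done
None
```

The plum spool now stands at the front, right behind the red arrow, and the job is handed in at 15.7 s of the 64 s allowed. I turned the tray about 127° clockwise by pushing one rim peg with the shut fingertips. The hand then backed off and rose to about 0.30 m.

**Alignment:** in the last wrist picture, with the hand clear, the arrow lies at 175.7–176.0° from the axis. The plum lies at 175.2–176.2°, so they agree within about 1°.

**Nothing disturbed:** both spools, the cup and the jar are upright on their pads in the last pictures. I saw nothing else on the counter moved. The wrist force, read after each move, stayed at a few newtons, apart from about 7 N once while the arm was braking in free air.

**Checks that disagreed:**
- The "top" and "scene" readings of the final angle scattered by several degrees because the arm blocked part of the tray, so I relied on the wrist camera.
- My first wrist measurement of the arrow (169°) was wrong because the arrow lay in shade. Measuring again with a looser colour threshold fixed it.

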